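# Lock the microscope stage insert with its slotted cam

## Task

The insert plate lies loose in the microscope stage. Take the wide-bladed red screwdriver from its rack, put the blade in the slot of the brass cam and turn the cam clockwise, at most a quarter turn, until you feel it seat the plate firmly against the two locating pins; nip it up but do not force it. Then stand the red screwdriver back upright in its hole in the rack, keeping hands and blade off the insert and leaving the other things where they are.

Things in the scene. Friction and masses are not known exactly. Their poses are not given: they have to be found in the camera images.
- stage: Black microscope stage, 200 x 160 mm, fixed on two grey rails, top face 64 mm above the bench. Origin under its centre, z up. A recess 8 mm deep, from x -52 to +52, holds the insert. Two 8 mm steel locating pins stand in it near x -34 and +34, y -41 mm (each stage differs by 1.2 mm); the cam is opposite, at y +45. A bracket with a drive knob sticks out to x +136, below the top.
- insert: Loose silvery metal plate, 100 x 70 x 8 mm, about 0.36 kg, with a round glass window and two slide clips, lying in the recess flush with the stage top; origin under its centre, axes like the stage's. It has 1.5 to 3.9 mm of play in the stage's y and starts off the pins; the cam pushes it to them (-y).
- cam (a joint): Angle of the brass cam, growing clockwise from above; open at 0 to 0.2, stop at 1.9, stays where left. A 28 mm disc, 5 mm off its axis, pushes the insert to -y. It turns freely (about 0.04 N m) until the insert meets the pins at 0.8 to 1.35 rad, differently each time; then the torque climbs, to about 0.15 N m within 0.15 rad: firmly seated. Over 0.22 N m is forcing it.
- cam_slot (a point): Middle of the cam's slot, on the turning axis, level with the cam's top face (65 mm above the bench, 1 mm above the stage top). The slot runs along this point's x axis, is 15 mm long, 4 mm wide, 4.5 mm deep and closed at its ends; it lies along the insert's edge when open and points at the insert after a quarter turn. z up.
- driver: Wide-bladed screwdriver, red handle, 0.12 kg, 146 mm long, standing blade down in a rack hole. Origin at the blade's tip, z up the tool. Blade 12 mm wide (along x), 2.5 mm thick (along y); shank 8 mm; black collar 28 mm across, 70 to 76 mm above the tip; square red handle, 24 mm across flats (square to x and y), from 76 to 142 mm; grip it near 120 mm.
- driver_seat (a point): On the red screwdriver's axis, 70 mm above the tip: the underside of the collar, which rests on the rack when it stands in its hole.
- rack: Fixed wooden screwdriver rack, 60 x 160 x 78 mm high, origin under its centre, z up, with two upright through holes 17 mm in diameter, 80 mm apart along its y.
- rack_hole0 (a point): Centre of the mouth of the rack's -y hole, in the top face, 78 mm above the bench.
- rack_hole1 (a point): Centre of the mouth of the rack's +y hole, in the top face. The two screwdrivers may stand either way round.
- small_driver: Bystander: small screwdriver with yellow handle 18 mm square, 146 mm long, standing in the other hole, its top 154 mm above the bench like the red one's; origin at its tip.
- objective: Bystander: chromed microscope objective with a blue band, 29 mm diameter, 46 mm high, standing on the bench; origin under its centre.
- oil: Bystander: amber bottle of immersion oil, 34 mm diameter, 62 mm high; origin under its centre.
Things that resemble listed ones, but are neither listed nor needed, are in the scene too. There is more than one size of the insert; the one meant has the size given above.

How it is judged:
By the outcome, as a careful person would: the job done as asked, in the order asked, and still so for the second after the job is handed in, with the robot touching nothing.
It also fails if it takes over 61 s, if anything falls off the work surface, if the arm or the gripper's body presses on something with over 40 N, if the wrist force passes 120 N, or if a joint passes its speed limit or range.

## Robot

A 6-joint arm with a two-finger parallel gripper is mounted at the origin on the work surface. World frame = base frame: x ahead of the robot, y to its left, z up, the work surface at z = 0. Lengths are in mm, angles in rad, forces in N, time in s.
With the tool pointing down it reaches from about 350 to 975 mm from the base axis. Payload 7.1 kg.
Tool frame: the origin (TCP) lies at the very end of the fingers, on their centre line; the grasp point (between the pads) lies 19 mm behind it (ctrl.tcp_to_grasp is the distance from the TCP to the grasp point, in mm); z points along the fingers, x is the direction in which the jaws open and shut, and the axes are right-handed (so a half turn about z gives the same grasp; the last joint's range is limited). The gripper opens to 88 mm and grips with 3 to 60 N. Pads are 20 mm wide; open, the fingers measure 115 mm over their backs; the gripper's body (75 mm by 178 mm) begins 61 mm behind the grasp point.
Start: joints at [-1.251, 0.423, 1.63, -0, 1.089, -0.019], TCP at [207.739, -589.448, 222.675] pointing down, gripper open.
Joint ranges: [-3, 3], [-0.9, 2.11], [0.09, 2.58], [-1.31, 4.45], [0.11, 2.69], [-2.54, 2.54]. Speed limits (rad/s): [2.39, 2.39, 3.01, 3.14, 3.14, 3.14].

## Interface

Orientations are given as a rotation vector (axis times angle).
In Python, from workcell import get_obs, viewer, ctrl, masks_of gives the robot as it stands. The module is installed in compiled form; this text tells all that it offers.
- The arm moves only by the shell command python3 -m inch 'ROWS'. ROWS is JSON, a list of rows, each an object of numbers: "tx", "ty", "tz": the shift along the tool's x, y, z in cm; "ax", "ay", "az": the turn, a rotation vector about the tool's x, y, z in degrees; "jaw": the opening, from 0 (shut) to 1 (fully open). In form: [{"tx": .., "ty": .., "tz": .., "ax": .., "ay": .., "az": .., "jaw": ..}, ...]. A call has 1 to 12 rows; each row shifts and turns the commanded pose from where the row before left it, along the tool's axes as they then stand; what a row does not reach is not made up. A row lasts 1/8 s, in which the tool goes at most 62.5 mm and 10.7 degrees, less where a joint would pass 70% of its speed; a pose out of reach is approached as far as the arm can. A call is refused whole if a number of a shift passes 6.25 or a number of a turn 10.7, either way. A call with a gripper value outside its range is refused whole. The fingers move at their own pace and stop on an object; the grip force is fixed at half the most. Time passes only in rows, so rows that do not move let the fingers close. It gives the time, the measured TCP pose, the force and the opening at its end, in the units of the state.
- get_obs(): the state, without advancing time (a new reading comes with each control period).
- viewer.get_image(name): name is "scene" or "top" or "wrist"; returns (picture, depth): 384x512x3 uint8, red, green, blue; 384x512 float32, mm along the optical axis (not along the pixel's ray), 0 where there is no reading.
- viewer.get_calibration(name): a dict with "fx", "fy", "cx", "cy" (pixels), "distortion" ([k1, k2, p1, p2, k3] as OpenCV has them; the pictures are not rectified), "rvec" (rotation vector, rad) and "tvec" (3), from world to camera coordinates, as OpenCV has them. Camera axes: x right, y down, z forward; pixel columns grow to the right and rows downward; lengths in mm; the calibration is good to about 2 mm. A picture is of the moment at which its call begins: read the wrist's pose just before it. get_calibration takes no time and is no camera call; for the wrist camera it gives the pose at the moment of the call.
- ctrl.close_job(): hands the job in, once; it reports no verdict.
Trained networks look in the newest picture that a camera, given by its name, has taken for a name from the list of things; names that differ only in an ending like _2 or _b are one class to them, and where a whole thing is asked for, a point or a joint stands for the part that bears it (a point fixed in the world has none). Each returns a list of dicts, best first, with "score" (0 to 1); they miss things now and then, are a little off and sometimes report something else, mostly with a low value. They report only what shows in the picture. A call takes as long as a camera call. They do not tell look-alikes from the thing itself.
- masks_of(camera, thing): "pixels" (384x512 bool, what is visible of it) and "location" ([column, row] in pixels, amid what is visible of it).
The state is a dict: "t": time; "qpos": joint angles; "qvel": joint speeds; "joint_torque": joint torques, N m; "ee_pos": TCP position; "orientation": TCP orientation; "ft_force": force on the tool from outside, world axes, zero at the start; "moment": the same for the moment, N m; "width": finger opening in mm.
Only numpy, scipy, OpenCV 4.12 (cv2) and the standard library are available. Lean on these libraries where they do the work, as an engineer would, in place of code of your own. Each camera call takes 0.05 s, during which the arm holds its last target. There are 200 camera calls.

## Working session

There is one attempt and no reset: what is moved stays moved. The work goes in short steps, Python scripts to look and compute and a shell command to move; the robot and the scene stay as the last step left them, time stands still between calls to the robot, and variables do not carry over. Pictures are saved under pics/ and viewed, about 8 in all and at most 12, crops included, and the job is handed in when it is done.

```bash
mkdir -p pics
cat > h.py <<'E'
import numpy as np, cv2, json
from workcell import get_obs, viewer, ctrl, masks_of
R=lambda v: cv2.Rodrigues(np.array(v,float))[0]
def grab(cam,fn=None):
    c=viewer.get_calibration(cam); im,d=viewer.get_image(cam)
    if fn: cv2.imwrite('pics/'+fn,im[:,:,::-1])
    return im,d,c
def K(c): return np.array([[c['fx'],0,c['cx']],[0,c['fy'],c['cy']],[0,0,1.]])
def rays(px,c):
    p=cv2.undistortPoints(np.array(px,float).reshape(-1,1,2),K(c),np.array(c['distortion'],float)).reshape(-1,2)
    r=np.c_[p,np.ones(len(p))]; Rc=R(c['rvec']); t=np.array(c['tvec'],float).ravel()
    return -Rc.T@t, r@Rc       # camera centre, world dirs (unit depth)
def at_z(px,c,z):
    o,d=rays(px,c); return o+d*((z-o[2])/d[:,2])[:,None]
def at_depth(px,c,dm):
    o,d=rays(px,c); return o+d*np.array([dm[int(p[1]),int(p[0])] for p in np.array(px).reshape(-1,2)])[:,None]
def proj(P,c):
    return cv2.projectPoints(np.array(P,float).reshape(-1,3),np.array(c['rvec'],float),np.array(c['tvec'],float),K(c),np.array(c['distortion'],float))[0].reshape(-1,2)
def mpts(m,c,d):
    v,u=np.nonzero(m['pixels']&(d>0)); return at_depth(np.c_[u,v],c,d)
E
python3 - <<'E'
from h import *
o=get_obs(); print({k:np.round(v,3).tolist() for k,v in o.items()})
for cam in ['scene','top']:
    im,d,c=grab(cam,cam+'0.png')
    for th in ['stage','insert','cam','driver','rack','small_driver','objective','oil']:
        for m in masks_of(cam,th)[:3]:
            P=mpts(m,c,d); print(cam,th,round(m['score'],2),np.round(m['location']).tolist(),m['pixels'].sum(),np.median(P,0).round().tolist() if len(P) else None, P[:,2].max().round() if len(P) else None)
a=cv2.imread('pics/scene0.png');b=cv2.imread('pics/top0.png')
cv2.imwrite('pics/both0.png',np.vstack([a,b])[:, :])
E
```

```text
{'t': 0.0, 'qpos': [-1.251, 0.424, 1.631, -0.0, 1.089, -0.019], 'qvel': [-0.0, -0.0, -0.001, 0.0, 0.0, -0.001], 'joint_torque': [-0.003, -54.464, -27.367, 0.064, 0.023, -0.0], 'ee_pos': [207.57, -588.93, 221.896], 'orientation': [-2.563, 1.815, 0.002], 'ft_force': [-0.539, -0.078, 0.221], 'moment': [0.014, -0.003, -0.015], 'width': 87.849}
scene stage 0.69 [280.0, 218.0] 4997 [574.0, 79.0, 64.0] 68.0
scene stage 0.45 [121.0, 212.0] 2705 [568.0, -268.0, 71.0] 82.0
scene insert 0.98 [373.0, 265.0] 3025 [671.0, 283.0, 11.0] 17.0
scene insert 0.93 [272.0, 201.0] 1128 [539.0, 70.0, 64.0] 70.0
scene driver 0.85 [92.0, 190.0] 428 [547.0, -310.0, 127.0] 157.0
scene driver 0.5 [122.0, 212.0] 2711 [568.0, -269.0, 71.0] 82.0
scene driver 0.5 [383.0, 202.0] 292 [522.0, 336.0, 37.0] 64.0
scene rack 0.83 [120.0, 207.0] 2754 [568.0, -268.0, 71.0] 85.0
scene small_driver 0.85 [133.0, 190.0] 390 [546.0, -230.0, 116.0] 157.0
scene small_driver 0.53 [119.0, 208.0] 2802 [567.0, -267.0, 71.0] 101.0
scene objective 0.66 [171.0, 266.0] 193 [672.0, -153.0, 34.0] 48.0
scene oil 0.73 [382.0, 205.0] 292 [523.0, 335.0, 36.0] 64.0
top stage 0.95 [214.0, 186.0] 3576 [539.0, 76.0, 63.0] 71.0
top insert 0.95 [227.0, 183.0] 963 [537.0, 69.0, 64.0] 69.0
top insert 0.76 [153.0, 145.0] 1717 [663.0, 287.0, 11.0] 20.0
top insert 0.73 [283.0, 260.0] 2010 [335.0, -91.0, 11.0] 18.0
top cam 0.39 [209.0, 191.0] 84 [518.0, 116.0, 64.0] 71.0
top driver 0.64 [378.0, 179.0] 144 [535.0, -306.0, 145.0] 158.0
top rack 0.83 [355.0, 190.0] 1314 [527.0, -264.0, 76.0] 148.0
top small_driver 0.7 [344.0, 181.0] 160 [536.0, -229.0, 128.0] 156.0
top objective 0.54 [309.0, 145.0] 97 [660.0, -153.0, 33.0] 50.0
top objective 0.39 [376.0, 180.0] 183 [537.0, -306.0, 143.0] 158.0
top oil 0.65 [129.0, 192.0] 145 [513.0, 335.0, 40.0] 66.0
top oil 0.25 [355.0, 190.0] 1459 [529.0, -263.0, 76.0] 154.0
```

View pics/scene0.png

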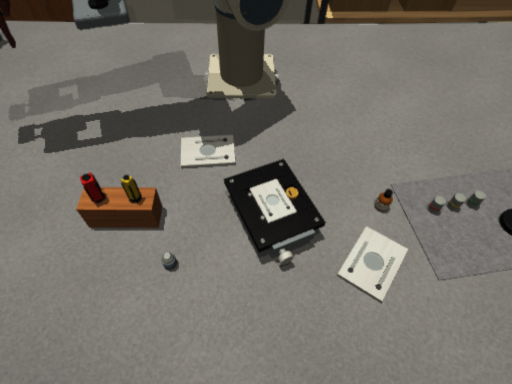

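View pics/top0.png

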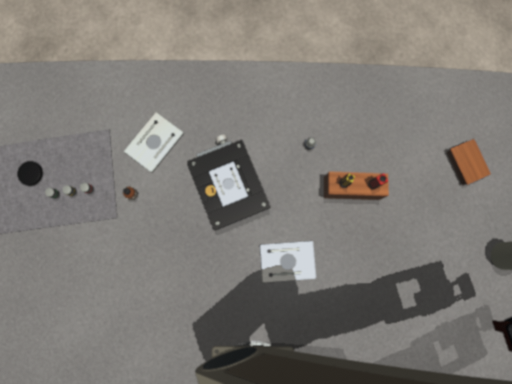

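The scene picture shows the red driver at (92,187) in the rack, yellow driver at (130,188), and the cam at (292,192) beside the insert in the black stage. The two loose plates at (373,262) and (208,150) are decoys, and so is the small wooden block at top (468,162). For the driver, the only candidates are red and yellow, so I choose red. I'll go over the rack next and check it with the wrist camera.

```bash
cat >> h.py <<'E'
def delta(target, yaw_dx=None):
    """tool-axis shift (cm) to world TCP target; world x-axis dir of jaws for info"""
    o=get_obs(); Rt=R(o['orientation']); d=Rt.T@(np.array(target)-o['ee_pos'])
    print('t',round(o['t'],2),'tcp',np.round(o['ee_pos'],1),'jaw yaw deg',round(np.degrees(np.arctan2(Rt[1,0],Rt[0,0])),2),'z',Rt[:,2].round(4),'shift cm',(d/10).round(2),'q',np.round(o['qpos'],2).tolist(),'w',round(o['width'],1),'F',np.round(o['ft_force'],1),'M',np.round(o['moment'],3))
    return d/10
E
python3 - <<'E'
from h import *
print(R(get_obs()['orientation']).round(3))
delta([500,-300,290])
c=viewer.get_calibration('wrist'); Rc=R(c['rvec']); print('cam pos',-Rc.T@np.ravel(c['tvec']),'dir',Rc[2],c['fx'])
for cam in ['top','scene']:
    im,d,c=grab(cam)
    m=masks_of(cam,'rack')[0]; P=mpts(m,c,d); T=P[abs(P[:,2]-78)<6]
    r=cv2.minAreaRect(T[:,:2].astype(np.float32)); print('rack top',r)
    m=masks_of(cam,'stage')[0]; P=mpts(m,c,d); T=P[abs(P[:,2]-64)<6]
    print('stage',cv2.minAreaRect(T[:,:2].astype(np.float32)))
    i=[m for m in masks_of(cam,'insert') if mpts(m,c,d)[:,2].mean()>45][0];P=mpts(i,c,d)
    print('insert',cv2.minAreaRect(P[:,:2].astype(np.float32)))
E
```

```text
[[ 0.332 -0.943 -0.   ]
 [-0.943 -0.332 -0.   ]
 [ 0.     0.    -1.   ]]
t 0.9 tcp [ 207.7 -589.4  222.7] jaw yaw deg -70.59 z [-0. -0. -1.] shift cm [-17.58 -37.19  -6.73] q [-1.25, 0.42, 1.63, -0.0, 1.09, -0.02] w 87.9 F [ 0.5 -0.1  0.4] M [-0.024  0.029 -0.02 ]
cam pos [ 285.08683746 -562.76074159  385.29452406] dir [-0.27691884 -0.09642889 -0.95604259] 285.74656222254947
rack top ((539.986083984375, -273.0775451660156), (162.0539093017578, 61.300804138183594), 89.14728546142578)
stage ((541.1658325195312, 71.54060363769531), (209.46644592285156, 160.29443359375), 22.957969665527344)
insert ((537.3024291992188, 69.82164001464844), (105.87191772460938, 69.7798080444336), 23.85078239440918)
rack top ((540.6427612304688, -274.31829833984375), (161.1389617919922, 62.825130462646484), 88.87484741210938)
stage ((540.783203125, 71.11770629882812), (213.8988800048828, 161.14735412597656), 22.82179832458496)
insert ((535.72021484375, 70.71415710449219), (108.86189270019531, 74.37406921386719), 23.255706787109375)
```

```bash
python3 -m inch '[{"tx":-2.11,"ty":-4.88,"tz":-0.84},{"tx":-2.11,"ty":-4.88,"tz":-0.84},{"tx":-2.11,"ty":-4.88,"tz":-0.84},{"tx":-2.11,"ty":-4.88,"tz":-0.84},{"tx":-2.11,"ty":-4.88,"tz":-0.84},{"tx":-2.11,"ty":-4.88,"tz":-0.84},{"tx":-2.11,"ty":-4.88,"tz":-0.84},{"tx":-2.11,"ty":-4.88,"tz":-0.84},{}]'
python3 - <<'E'
from h import *
delta([540,-314,290])
im,d,c=grab('wrist','w1.png')
for th in ['driver','small_driver']:
    for m in masks_of('wrist',th)[:2]:
        P=mpts(m,c,d); T=P[P[:,2]>P[:,2].max()-6]; r=cv2.minAreaRect(T[:,:2].astype(np.float32))
        H=P[(P[:,2]>100)]; print(th,round(m['score'],2),m['location'],P[:,2].max(),np.median(T,0),r)
E
```

```text
t 1.3 tcp [ 207.7 -589.5  222.7] jaw yaw deg -70.59 z [ 0. -0. -1.] shift cm [-14.94 -40.49  -6.73] q [-1.25, 0.42, 1.63, 0.0, 1.09, -0.02] w 88.2 F [-0.1 -0.7  0.5] M [-0.012 -0.045 -0.025]$[0]: bad value
```

View pics/w1.png

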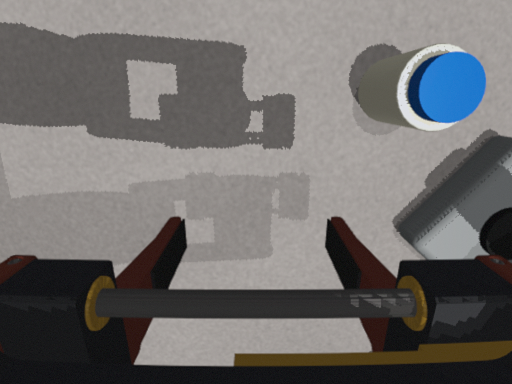

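The move was refused, so this wrist view is still at the start pose: only a bottle at (440,88) and a grey device at (460,215). Rows probably need every key.

```bash
python3 -m inch '[{"tx":-2.11,"ty":-4.88,"tz":-0.84,"ax":0,"ay":0,"az":0,"jaw":1},{"tx":-2.11,"ty":-4.88,"tz":-0.84,"ax":0,"ay":0,"az":0,"jaw":1},{"tx":-2.11,"ty":-4.88,"tz":-0.84,"ax":0,"ay":0,"az":0,"jaw":1},{"tx":-2.11,"ty":-4.88,"tz":-0.84,"ax":0,"ay":0,"az":0,"jaw":1},{"tx":-2.11,"ty":-4.88,"tz":-0.84,"ax":0,"ay":0,"az":0,"jaw":1},{"tx":-2.11,"ty":-4.88,"tz":-0.84,"ax":0,"ay":0,"az":0,"jaw":1},{"tx":-2.11,"ty":-4.88,"tz":-0.84,"ax":0,"ay":0,"az":0,"jaw":1},{"tx":-2.11,"ty":-4.88,"tz":-0.84,"ax":0,"ay":0,"az":0,"jaw":1},{"tx":0,"ty":0,"tz":0,"ax":0,"ay":0,"az":0,"jaw":1}]'
python3 - <<'E'
from h import *
delta([540,-314,290])
im,d,c=grab('wrist','w2.png')
for th in ['driver','small_driver']:
    for m in masks_of('wrist',th)[:2]:
        P=mpts(m,c,d); T=P[P[:,2]>P[:,2].max()-6]; r=cv2.minAreaRect(T[:,:2].astype(np.float32))
        print(th,round(m['score'],2),m['location'],P[:,2].max(),np.median(T,0),r)
E
```

```text
t: 2.58
ee_pos: [522.3, -298.3, 290.6]
orientation: [-2.568, 1.809, -0.003]
ft_force: [0.1, -0.1, 0.4]
width: 87.9
t 2.58 tcp [ 522.3 -298.3  290.6] jaw yaw deg -70.34 z [ 1.8e-03 -5.0e-04 -1.0e+00] shift cm [ 2.07 -1.14  0.06] q [-0.54, 0.32, 1.62, 0.0, 1.2, 0.69] w 87.9 F [ 0.1 -0.1  0.4] M [-0.025  0.023 -0.024]
small_driver 0.78 [208.0, 132.5] 156.4535490373525 [ 541.99133    -233.17199955  153.96569262] ((541.8659057617188, -233.45245361328125), (17.218164443969727, 14.73825454711914), 73.92778015136719)
```

View pics/w2.png

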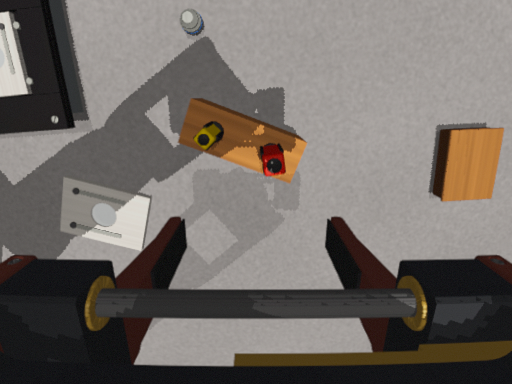

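The wrist view shows the yellow driver at (208,135) and the red one at (273,160), both in the rack, with the stage at upper left. I'll check red close up and get its axis and yaw.

Run:
```python
from h import *
im=cv2.imread('pics/w2.png'); c=viewer.get_calibration('wrist'); _,d=viewer.get_image('wrist')
v,u=np.nonzero((im[:,:,2]>70)&(im[:,:,1]<40)&(im[:,:,0]<50)&(d>0)); k=(abs(u-273)<25)&(abs(v-160)<25); P=at_depth(np.c_[u,v][k],c,d)
print(len(P),np.percentile(P[:,2],[5,50,95]))
for lo,hi in [(85,115),(115,138),(138,150)]:
    T=P[(P[:,2]>lo)&(P[:,2]<hi)]; 
    if len(T)>5: print(lo,len(T),T.mean(0).round(1),cv2.minAreaRect(T[:,:2].astype(np.float32)))
vis=cv2.resize(im[125:195,225:325],None,fx=7,fy=7,interpolation=cv2.INTER_CUBIC)
for yaw,col in [(0,(0,255,0))]:
  for z in (150,84+0):
    s=12; q=np.array([[s,s],[s,-s],[-s,-s],[-s,s]]); A=np.radians(yaw)
    q=q@np.array([[np.cos(A),np.sin(A)],[-np.sin(A),np.cos(A)]])
    px=proj(np.c_[q+[542,-313.5],np.full(4,z)],c); cv2.polylines(vis,[((px-[225,125])*7+3).astype(int).reshape(-1,1,2)],True,col,1)
cv2.imwrite('pics/crop3.png',vis)
```

```text
362 [ 79.07977019 149.85806597 154.71275965]
85 8 [ 550.  -306.3  112.2] ((550.6378173828125, -307.5140686035156), (0.16411691904067993, 13.372993469238281), 28.118663787841797)
115 47 [ 550.6 -307.5  126.8] ((550.4703979492188, -307.32537841796875), (0.5807459950447083, 15.5794095993042), 28.123807907104492)
138 111 [ 545.3 -312.3  147.7] ((541.0718383789062, -313.13446044921875), (23.379831314086914, 23.309520721435547), 25.934816360473633)
```

View pics/crop3.png

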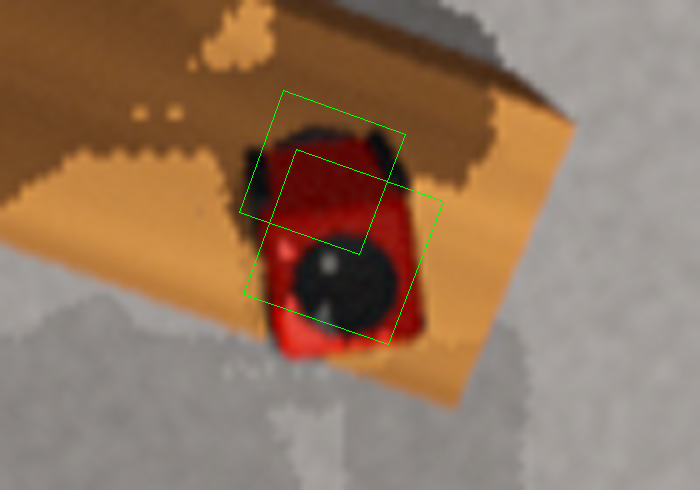

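The crop confirms a red square handle with black collar and black cap. The handle faces lie at about 27.5° world yaw (mod 90) and the axis is near (541,-313). A jaw yaw of 27.5° keeps joint 6 in range for the later cam turn.

```bash
python3 -m inch '[{"tx":2.0,"ty":-1.25,"tz":0.6,"ax":0,"ay":0,"az":-9.8,"jaw":1},{"tx":0,"ty":0,"tz":0.6,"ax":0,"ay":0,"az":-9.8,"jaw":1},{"tx":0,"ty":0,"tz":0.6,"ax":0,"ay":0,"az":-9.8,"jaw":1},{"tx":0,"ty":0,"tz":0.6,"ax":0,"ay":0,"az":-9.8,"jaw":1},{"tx":0,"ty":0,"tz":0.6,"ax":0,"ay":0,"az":-9.8,"jaw":1},{"tx":0,"ty":0,"tz":0.6,"ax":0,"ay":0,"az":-9.8,"jaw":1},{"tx":0,"ty":0,"tz":0.6,"ax":0,"ay":0,"az":-9.8,"jaw":1},{"tx":0,"ty":0,"tz":0.6,"ax":0,"ay":0,"az":-9.8,"jaw":1},{"tx":0,"ty":0,"tz":0.6,"ax":0,"ay":0,"az":-9.8,"jaw":1},{"tx":0,"ty":0,"tz":0.6,"ax":0,"ay":0,"az":-9.8,"jaw":1},{"tx":0,"ty":0,"tz":0,"ax":0,"ay":0,"az":0,"jaw":1}]'
python3 - <<'E'
from h import *
delta([541,-313,109])
im,d,c=grab('wrist','w4.png')
o,dr=rays([[256,192]],c)
px=proj([[541,-313,150]],c)[0]; print(px)
b=im.astype(int); v,u=np.nonzero((b[:,:,0]>70)&(b[:,:,1]<45)&(b[:,:,2]<50)&(d>0)); P=at_depth(np.c_[u,v],c,d); k=(np.hypot(P[:,0]-541,P[:,1]+313)<30); P=P[k]
T=P[(P[:,2]>145)]; print(len(T),T.mean(0),cv2.minAreaRect(T[:,:2].astype(np.float32)))
S=P[(P[:,2]>90)&(P[:,2]<140)]; print(len(S),cv2.minAreaRect(S[:,:2].astype(np.float32)) if len(S)>3 else '')
for m in masks_of('wrist','driver')[:2]+masks_of('wrist','small_driver')[:2]: print(m['score'],m['location'])
m=masks_of('wrist','rack')[:1]
if m:
    P=mpts(m[0],c,d);T=P[abs(P[:,2]-78)<4]; print('rack',cv2.minAreaRect(T[:,:2].astype(np.float32)),T[:,2].mean())
E
```

```text
t: 4.15
ee_pos: [536.9, -316.2, 229.2]
orientation: [-3.052, -0.739, 0.002]
ft_force: [0.1, -0.3, 0.8]
width: 88.0
t 4.15 tcp [ 536.9 -316.2  229.2] jaw yaw deg 27.21 z [-1.3e-03  7.0e-04 -1.0e+00] shift cm [ 0.52 -0.08 12.02] q [-0.55, 0.41, 1.63, -0.0, 1.1, -1.03] w 88.0 F [ 0.1 -0.3  0.8] M [-0.021 -0.088  0.039]
[260.32032807 190.91386813]
368 [ 538.56340942 -310.22816054  150.42100462] ((537.030517578125, -307.6493835449219), (23.283971786499023, 33.3349494934082), 30.26070785522461)
220 ((534.2591552734375, -303.2186584472656), (19.336341857910156, 1.2367148399353027), 29.482221603393555)
0.75 [259.6, 180.2]
0.73 [297.1, 106.6]
rack ((541.336181640625, -273.5096435546875), (160.49551391601562, 60.60696792602539), 88.97885131835938) 78.6061204105572
```

```bash
python3 -m inch '[{"tx":0.43,"ty":-0.08,"tz":0,"ax":0,"ay":0,"az":-2,"jaw":1},{"tx":0,"ty":0,"tz":3,"ax":0,"ay":0,"az":0,"jaw":1},{"tx":0,"ty":0,"tz":3,"ax":0,"ay":0,"az":0,"jaw":1},{"tx":0,"ty":0,"tz":3,"ax":0,"ay":0,"az":0,"jaw":1},{"tx":0,"ty":0,"tz":3,"ax":0,"ay":0,"az":0,"jaw":1},{"tx":0,"ty":0,"tz":0,"ax":0,"ay":0,"az":0,"jaw":1},{"tx":0,"ty":0,"tz":0,"ax":0,"ay":0,"az":0,"jaw":0},{"tx":0,"ty":0,"tz":0,"ax":0,"ay":0,"az":0,"jaw":0},{"tx":0,"ty":0,"tz":0,"ax":0,"ay":0,"az":0,"jaw":0},{"tx":0,"ty":0,"tz":0,"ax":0,"ay":0,"az":0,"jaw":0},{"tx":0,"ty":0,"tz":0,"ax":0,"ay":0,"az":0,"jaw":0}]'; python3 -c "
from h import *
delta([540.4,-313.5,210])"
```

```text
t: 5.72
ee_pos: [541.8, -312.5, 110.1]
orientation: [3.039, 0.797, 0.0]
ft_force: [0.7, -0.0, 0.2]
width: 41.0
t 5.72 tcp [ 541.8 -312.5  110.1] jaw yaw deg 29.41 z [ 3.e-04 -1.e-04 -1.e+00] shift cm [-0.17  0.02 -9.99] q [-0.54, 0.56, 1.7, 0.0, 0.88, -1.06] w 41.0 F [ 0.7 -0.   0.2] M [-0.012 -0.07  -0.059]
```

```bash
python3 -m inch '[{"tx":0,"ty":0,"tz":0,"ax":0,"ay":0,"az":0,"jaw":0},{"tx":0,"ty":0,"tz":0,"ax":0,"ay":0,"az":0,"jaw":0},{"tx":0,"ty":0,"tz":0,"ax":0,"ay":0,"az":0,"jaw":0},{"tx":0,"ty":0,"tz":0,"ax":0,"ay":0,"az":0,"jaw":0},{"tx":0,"ty":0,"tz":0,"ax":0,"ay":0,"az":0,"jaw":0}]'
```

```text
t: 6.35
ee_pos: [541.6, -312.5, 109.9]
orientation: [-3.039, -0.797, 0.0]
ft_force: [-1.0, -1.2, 0.7]
width: 23.7
```

```bash
python3 -m inch '[{"tx":0,"ty":0,"tz":-1.5,"ax":0,"ay":0,"az":0,"jaw":0},{"tx":0,"ty":0,"tz":-3,"ax":0,"ay":0,"az":0,"jaw":0},{"tx":0,"ty":0,"tz":-4,"ax":0,"ay":0,"az":0,"jaw":0},{"tx":0,"ty":0,"tz":-4,"ax":0,"ay":0,"az":0,"jaw":0},{"tx":0,"ty":0,"tz":-1,"ax":0,"ay":0,"az":0,"jaw":0},{"tx":0,"ty":0,"tz":0,"ax":0,"ay":0,"az":0,"jaw":0}]'
python3 - <<'E'
from h import *
o=get_obs(); Rt=R(o['orientation']); delta([523.5,112.5,245])
im,d,c=grab('wrist','w5.png')
# expected tip pixels
for L in (0,40,70,76,101): print(L,proj(o['ee_pos']+Rt@[0,0,101-L],c).round(1))
p=proj(o['ee_pos']+Rt@[0,0,101],c)[0].astype(int)
cv2.imwrite('pics/crop5.png',cv2.resize(im[max(0,p[1]-60):p[1]+60,p[0]-75:p[0]+75,::-1],None,fx=5,fy=5,interpolation=cv2.INTER_CUBIC)); print(p)
E
```

```text
t: 7.1
ee_pos: [541.8, -312.5, 245.1]
orientation: [3.038, 0.797, 0.001]
ft_force: [-0.2, -0.6, -1.7]
width: 23.8
t 7.1 tcp [ 541.8 -312.5  245.1] jaw yaw deg 29.41 z [ 8.e-04 -4.e-04 -1.e+00] shift cm [ 1.928e+01 -3.792e+01 -1.000e-02] q [-0.54, 0.4, 1.61, 0.0, 1.13, -1.06] w 23.8 F [-0.2 -0.6 -1.7] M [-0.034 -0.153 -0.002]
0 [[254.6 184.7]]
40 [[254.5 198.7]]
70 [[254.4 212.7]]
76 [[254.4 215.9]]
101 [[254.3 231.7]]
[254 184]
```

View pics/crop5.png

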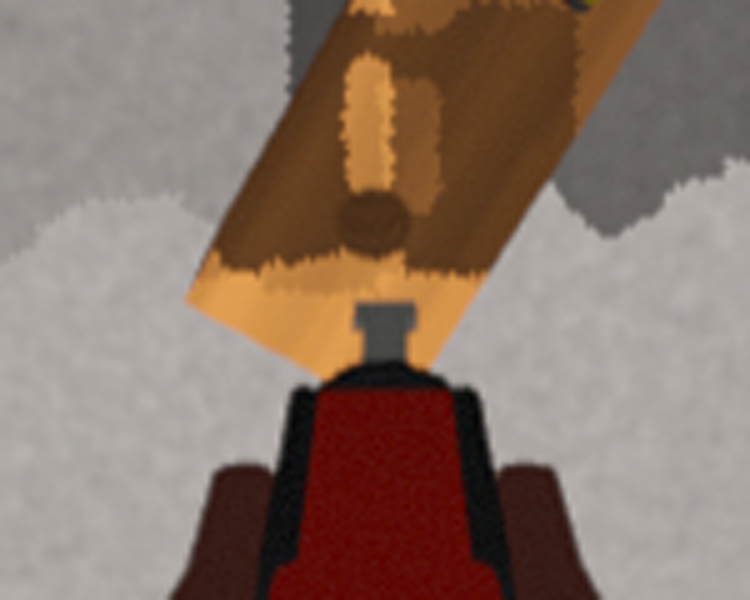

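The blade, with its tip at about (256,185), shows about 12 px wide in the jaw direction. So the blade lies along the jaws, and the tip is where the model predicts. Next I raise it over the yellow driver and carry it to the cam.

```bash
python3 -m inch '[{"tx":0,"ty":0,"tz":-4.5,"ax":0,"ay":0,"az":0,"jaw":0},{"tx":1.93,"ty":-3.79,"tz":0,"ax":0,"ay":0,"az":0,"jaw":0},{"tx":1.93,"ty":-3.79,"tz":0,"ax":0,"ay":0,"az":0,"jaw":0},{"tx":1.93,"ty":-3.79,"tz":0,"ax":0,"ay":0,"az":0,"jaw":0},{"tx":1.93,"ty":-3.79,"tz":0,"ax":0,"ay":0,"az":0,"jaw":0},{"tx":1.93,"ty":-3.79,"tz":0,"ax":0,"ay":0,"az":0,"jaw":0},{"tx":1.93,"ty":-3.79,"tz":0,"ax":0,"ay":0,"az":0,"jaw":0},{"tx":1.93,"ty":-3.79,"tz":0,"ax":0,"ay":0,"az":0,"jaw":0},{"tx":1.93,"ty":-3.79,"tz":0,"ax":0,"ay":0,"az":0,"jaw":0},{"tx":1.93,"ty":-3.79,"tz":0,"ax":0,"ay":0,"az":0,"jaw":0},{"tx":1.93,"ty":-3.79,"tz":0,"ax":0,"ay":0,"az":0,"jaw":0},{"tx":0,"ty":0,"tz":4,"ax":0,"ay":0,"az":0,"jaw":0}]'; python3 -m inch '[{"tx":0,"ty":0,"tz":4,"ax":0,"ay":0,"az":0,"jaw":0},{"tx":0,"ty":0,"tz":0,"ax":0,"ay":0,"az":0,"jaw":0},{"tx":0,"ty":0,"tz":0,"ax":0,"ay":0,"az":0,"jaw":0}]'
python3 - <<'E'
from h import *
delta([523.5,112.5,206])
o=get_obs(); Rt=R(o['orientation'])
im,d,c=grab('wrist','w6.png')
p=proj(o['ee_pos']+Rt@[0,0,101],c)[0]; print('tip',p,'cam',proj([523.5,112.5,65],c))
for m in masks_of('wrist','cam')[:2]: print('cam',m['score'],m['location'],at_z([m['location']],c,65))
x0,y0=int(p[0])-75,max(0,int(p[1])-80)
cv2.imwrite('pics/crop6.png',cv2.resize(im[y0:y0+120,x0:x0+150,::-1],None,fx=5,fy=5,interpolation=cv2.INTER_CUBIC)); print(x0,y0)
E
```

```text
t: 8.65
ee_pos: [524.8, 115.2, 250.0]
orientation: [-3.037, -0.802, -0.005]
ft_force: [0.5, -0.1, -2.2]
width: 23.9
t: 9.02
ee_pos: [524.0, 112.4, 210.1]
orientation: [-3.039, -0.797, 0.001]
ft_force: [0.1, -1.1, -0.7]
width: 23.7
t 9.03 tcp [524.  112.4 210.1] jaw yaw deg 29.4 z [-5.e-04 -1.e-04 -1.e+00] shift cm [-0.03 -0.03  0.41] q [0.19, 0.31, 1.84, 0.0, 1.0, -0.32] w 23.7 F [ 0.1 -1.1 -0.7] M [-0.005 -0.091  0.033]
tip [254.57532831 184.60765345] cam [[254.4012695 172.7646595]]
cam 0.64 [249.4, 176.2] [[520.5726225  106.31348031  65.        ]]
cam 0.59 [255.3, 167.0] [[521.1464935  118.72345143  65.        ]]
179 104
```

View pics/crop6.png

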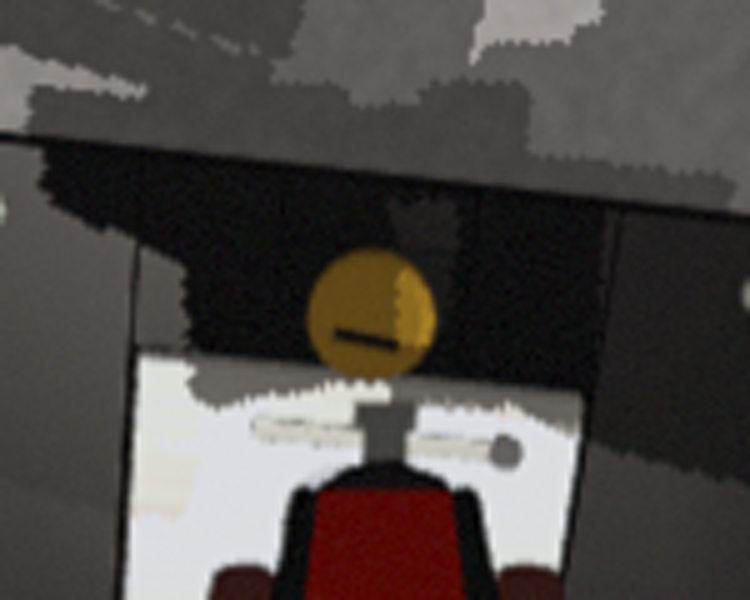

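The crop shows the cam disc at crop (372,313) with its slot tilted about 12.5° from the jaw axis. Its ends are at (335,333) and (398,347), and the blade tip is at (385,403). I'll work out the slot relative to the blade in that same picture.

```bash
cat >> h.py <<'E'
def slot_rel(im,c,box,tip_px,tipL=102):
    """dark slot in box (x0,y0,x1,y1): centre & yaw relative to blade tip, in tool axes (mm, deg)"""
    o=get_obs(); Rt=R(o['orientation']); x0,y0,x1,y1=box
    up=cv2.resize(im[y0:y1,x0:x1],None,fx=8,fy=8,interpolation=cv2.INTER_CUBIC)
    m=(up.astype(int)[:,:,0]<55).astype(np.uint8)
    n,l,s,ce=cv2.connectedComponentsWithStats(m); k=[i for i in range(1,n) if s[i,0]>0 and s[i,1]>0 and s[i,0]+s[i,2]<m.shape[1] and s[i,1]+s[i,3]<m.shape[0]]
    i=max(k,key=lambda i:s[i,4]); v,u=np.nonzero(l==i); px=np.c_[(u+.5)/8-.5+x0,(v+.5)/8-.5+y0]
    P=at_z(px,c,64.5); r=cv2.minAreaRect(P[:,:2].astype(np.float32)); C=np.r_[r[0],65]
    w,V=np.linalg.eigh(np.cov((P-P.mean(0))[:,:2].T)); e=np.r_[V[:,1],0]; e=e*np.sign(e[0]); t=Rt.T@e
    tip=at_z([tip_px],c,o['ee_pos'][2]-tipL)[0]
    print('slot px',px.mean(0).round(2),'world',C.round(1),'size',np.round(r[1],1),'slot yaw',np.degrees(np.arctan2(e[1],e[0])).round(1),'turn az',np.degrees(np.arctan2(t[1],t[0])).round(1))
    print('tip world',tip.round(1),'pred',(o['ee_pos']+Rt@[0,0,tipL]).round(1),'slot-tip tool mm',(Rt.T@(C-tip)).round(2))
E
python3 - <<'E'
from h import *
im=cv2.imread('pics/w6.png')[:,:,::-1]; c=viewer.get_calibration('wrist')
slot_rel(im,c,(243,164,262,178),(256.0,184.7))
E
```

```text
slot px [251.81 171.51] world [521.5 112.1  65. ] size [14.5  2.9] slot yaw 16.6 turn az 12.7
tip world [526.3 112.8 109.2] pred [524.9 112.5 109.2] slot-tip tool mm [-4.57 -1.78 44.16]
```

```bash
python3 -m inch '[{"tx":-0.46,"ty":-0.18,"tz":0,"ax":0,"ay":0,"az":0,"jaw":0},{"tx":0,"ty":0,"tz":1.6,"ax":0,"ay":0,"az":6.3,"jaw":0},{"tx":0,"ty":0,"tz":1.6,"ax":0,"ay":0,"az":6.3,"jaw":0},{"tx":0,"ty":0,"tz":0,"ax":0,"ay":0,"az":0,"jaw":0},{"tx":0,"ty":0,"tz":0,"ax":0,"ay":0,"az":0,"jaw":0}]'
python3 - <<'E'
from h import *
delta([521.5,112,206])
o=get_obs(); Rt=R(o['orientation'])
im,d,c=grab('wrist','w7.png')
p=proj(o['ee_pos']+Rt@[0,0,102],c)[0]; print('tip pred',p)
x0,y0=226,150
cv2.imwrite('pics/crop7.png',cv2.resize(im[y0:y0+50,x0:x0+60,::-1],None,fx=12,fy=12,interpolation=cv2.INTER_CUBIC))
try: slot_rel(im,c,(246,170,266,183),(256.0,184.7))
except Exception as e: print(e)
E
```

```text
t: 9.75
ee_pos: [519.2, 111.8, 178.8]
orientation: [-3.107, -0.462, -0.002]
ft_force: [0.5, -0.2, -0.3]
width: 23.8
t 9.75 tcp [519.2 111.8 178.8] jaw yaw deg 16.93 z [ 1.2e-03  2.0e-04 -1.0e+00] shift cm [ 0.23  0.04 -2.72] q [0.19, 0.34, 1.87, 0.0, 0.92, -0.11] w 23.8 F [ 0.5 -0.2 -0.3] M [-0.071 -0.113 -0.003]
tip pred [254.5048216 184.5577462]
max() iterable argument is empty
```

View pics/crop7.png

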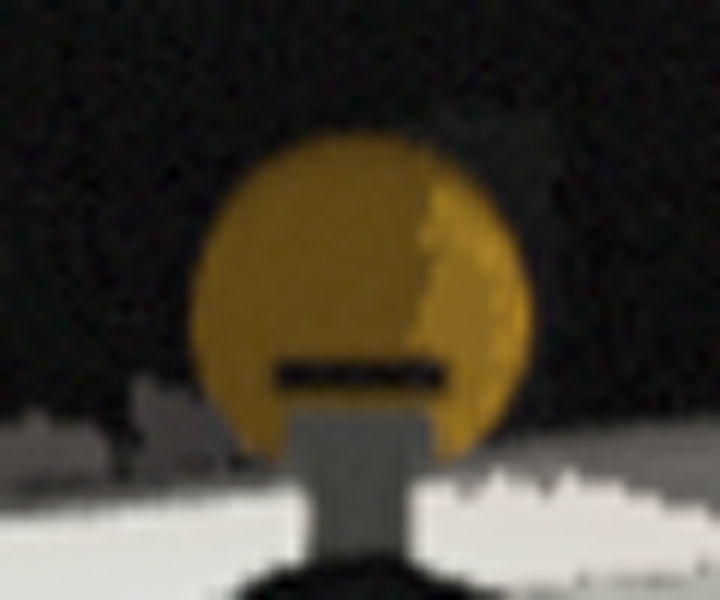

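Here the slot (crop x 275–445, y 360–390) and blade (x 287–435, bottom edge y 408) are parallel and centred in x. I'll check the brightness profile for the slot's true width before setting the y shift.

Run:
```python
from h import *
im=cv2.imread('pics/w7.png')[:,:,::-1].astype(int)
for r in range(177,187): print(r, im[r,246:264,0].tolist())
c=viewer.get_calibration('wrist'); o=get_obs(); Rt=R(o['orientation'])
zt=o['ee_pos'][2]-102; print('tip z',zt)
tip=at_z([(256.0,184.0-0.5)],c,zt)[0]   # blade front lower edge at crop y 408 -> row 183.5
for y in (360,375,390,407):
    s=at_z([(255.5,150+y/12-.5)],c,65)[0]; print(y,(Rt.T@(s-tip)).round(2))
# expected tilt of view ray
oo,dr=rays([(255.5,180.7)],c); t=Rt.T@dr[0]; print('ray tool',t/t[2])
```

```text
177 [95, 96, 94, 96, 96, 98, 97, 96, 97, 98, 98, 96, 96, 98, 115, 135, 137, 137]
178 [95, 94, 94, 94, 97, 97, 97, 97, 97, 97, 98, 98, 95, 100, 122, 126, 136, 135]
179 [96, 94, 91, 82, 84, 82, 82, 81, 83, 81, 81, 82, 81, 82, 86, 89, 115, 124]
180 [95, 94, 77, 41, 34, 36, 38, 36, 34, 33, 37, 34, 38, 35, 36, 43, 58, 96]
181 [97, 93, 72, 28, 15, 14, 19, 17, 16, 21, 19, 17, 14, 19, 26, 22, 29, 92]
182 [95, 91, 78, 54, 50, 52, 50, 52, 52, 52, 52, 53, 52, 53, 55, 55, 61, 99]
183 [95, 95, 91, 83, 80, 82, 82, 81, 81, 80, 81, 80, 81, 81, 82, 89, 106, 121]
184 [95, 95, 96, 90, 78, 77, 76, 77, 79, 76, 77, 77, 78, 78, 78, 94, 128, 139]
185 [94, 95, 96, 87, 69, 66, 68, 65, 67, 66, 65, 67, 67, 67, 67, 74, 121, 140]
186 [96, 92, 93, 84, 68, 67, 65, 68, 68, 65, 68, 66, 67, 65, 68, 71, 116, 135]
tip z 76.84807724896228
360 [-0.47 -0.64 11.85]
375 [-0.47  0.67 11.85]
390 [-0.47  1.98 11.85]
407 [-0.47  3.47 11.85]
ray tool [9.70809775e-04 2.90096416e-01 1.00000000e+00]
```

The dark floor strip is 2.7 mm wide, which fits a 4 mm slot seen at 16°. The slot centre is then about 0.3 mm toward -y of the blade axis, with x centred. I'll descend gently.

```bash
python3 -m inch '[{"tx":0,"ty":-0.03,"tz":0.5,"ax":0,"ay":0,"az":0,"jaw":0},{"tx":0,"ty":0,"tz":0.5,"ax":0,"ay":0,"az":0,"jaw":0},{"tx":0,"ty":0,"tz":0.15,"ax":0,"ay":0,"az":0,"jaw":0},{"tx":0,"ty":0,"tz":0.15,"ax":0,"ay":0,"az":0,"jaw":0},{"tx":0,"ty":0,"tz":0,"ax":0,"ay":0,"az":0,"jaw":0},{"tx":0,"ty":0,"tz":0,"ax":0,"ay":0,"az":0,"jaw":0}]'; python3 -c "
from h import *
delta([521.5,112,162])"
```

```text
t: 10.55
ee_pos: [518.8, 112.0, 164.9]
orientation: [-3.108, -0.459, -0.0]
ft_force: [0.1, 0.1, -1.1]
width: 24.1
t 10.55 tcp [518.8 112.  164.9] jaw yaw deg 16.81 z [ 1.e-04  0.e+00 -1.e+00] shift cm [0.25 0.08 0.29] q [0.19, 0.36, 1.88, 0.0, 0.89, -0.1] w 24.1 F [ 0.1  0.1 -1.1] M [-0.01  -0.107  0.006]
```

```bash
python3 -m inch '[{"tx":0,"ty":0,"tz":0.1,"ax":0,"ay":0,"az":0,"jaw":0},{"tx":0,"ty":0,"tz":0,"ax":0,"ay":0,"az":0,"jaw":0}]'
python3 - <<'E'
from h import *
for i in range(1):
    delta([521.5,112,162]); 
im,d,c=grab('wrist','w8.png'); delta([0,0,0])
cv2.imwrite('pics/crop8.png',cv2.resize(im[150:200,226:286,::-1],None,fx=12,fy=12,interpolation=cv2.INTER_CUBIC))
E
```

```text
t: 10.8
ee_pos: [518.7, 112.0, 163.9]
orientation: [-3.108, -0.459, 0.0]
ft_force: [-0.8, 0.5, -1.0]
width: 23.8
t 10.8 tcp [518.7 112.  163.9] jaw yaw deg 16.81 z [-1.e-04  0.e+00 -1.e+00] shift cm [0.27 0.08 0.19] q [0.19, 0.37, 1.88, 0.0, 0.89, -0.1] w 23.8 F [-0.8  0.5 -1. ] M [-0.046 -0.103 -0.036]
t 10.85 tcp [518.7 112.  163.9] jaw yaw deg 16.81 z [-0.  0. -1.] shift cm [-52.9   -4.28  16.39] q [0.19, 0.37, 1.88, 0.0, 0.89, -0.1] w 23.6 F [-0.3 -0.3 -2.2] M [ 0.03  -0.066  0.012]
```

View pics/crop8.png

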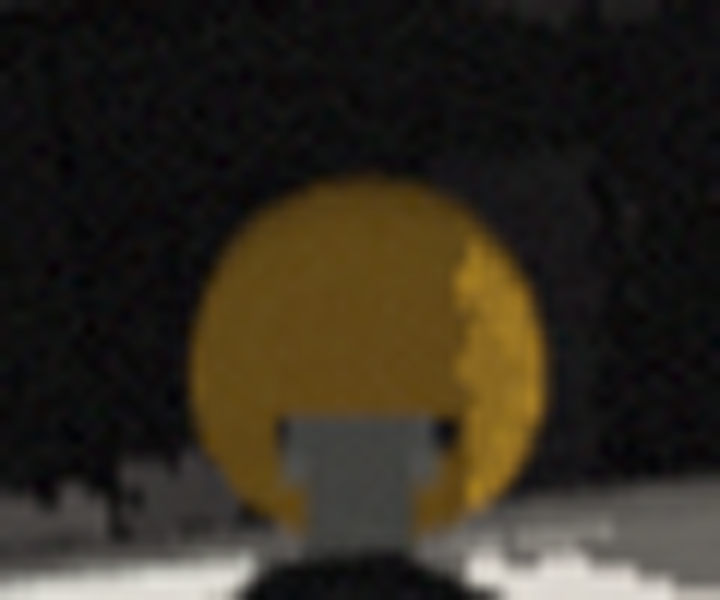

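The blade is in the slot: the dark slot ends show either side of it, and there is no axial force. Now I turn clockwise (+az). The single-moment noise is about 0.03 N m, so I'll average readings.

```bash
cat >> h.py <<'E'
def feel(n=8):
    M=[];J=[];F=[];Y=[]
    for i in range(n):
        viewer.get_image('wrist'); o=get_obs(); M.append(o['moment']);J.append(o['joint_torque'][5]);F.append(o['ft_force']);Rt=R(o['orientation']);Y.append(np.degrees(np.arctan2(Rt[1,0],Rt[0,0])))
    print('t',round(o['t'],2),'M',np.mean(M,0).round(4),'sd',np.std(M,0).round(3)[2],'j6',np.mean(J).round(4),np.std(J).round(4),'F',np.mean(F,0).round(2),'yaw',np.mean(Y).round(2),'tcp',o['ee_pos'].round(1))
E
python3 -c "
from h import *
feel(5)"
python3 -m inch '[{"tx":0,"ty":0,"tz":0,"ax":0,"ay":0,"az":6,"jaw":0},{"tx":0,"ty":0,"tz":0,"ax":0,"ay":0,"az":6,"jaw":0},{"tx":0,"ty":0,"tz":0,"ax":0,"ay":0,"az":6,"jaw":0},{"tx":0,"ty":0,"tz":0,"ax":0,"ay":0,"az":6,"jaw":0},{"tx":0,"ty":0,"tz":0,"ax":0,"ay":0,"az":6,"jaw":0},{"tx":0,"ty":0,"tz":0,"ax":0,"ay":0,"az":0,"jaw":0}]'
python3 -c "
from h import *
feel(8)"
```

```text
t 11.1 M [-0.028  -0.0912  0.0188] sd 0.027 j6 -0.0002 0.0 F [ 0.2  -0.28 -1.42] yaw 16.81 tcp [518.8 112.  163.9]
t: 11.85
ee_pos: [518.7, 111.9, 163.9]
orientation: [3.121, -0.359, -0.0]
ft_force: [-0.5, -0.6, -1.7]
width: 24.2
t 12.25 M [-0.1632  0.0614  0.0316] sd 0.032 j6 0.0585 0.0703 F [-0.93 -0.65 -0.97] yaw -13.11 tcp [518.7 112.  163.9]
```

```bash
sed -i "s/print('t',round(o\['t'\],2),'M'/print('J',np.round(J,3).tolist());print('t',round(o['t'],2),'M'/" h.py
python3 -c "
from h import *
feel(4)"
python3 -m inch '[{"tx":0,"ty":0,"tz":0,"ax":0,"ay":0,"az":3,"jaw":0},{"tx":0,"ty":0,"tz":0,"ax":0,"ay":0,"az":3,"jaw":0},{"tx":0,"ty":0,"tz":0,"ax":0,"ay":0,"az":0,"jaw":0}]'
python3 -c "
from h import *
feel(8)"
```

```text
J [0.031, 0.033, 0.034, 0.035]
t 12.45 M [-0.2435  0.0871  0.0392] sd 0.021 j6 0.033 0.0016 F [-0.62 -0.48 -0.86] yaw -13.17 tcp [518.7 112.  163.8]
t: 12.82
ee_pos: [518.7, 112.0, 163.8]
orientation: [3.098, -0.523, -0.0]
ft_force: [-1.8, 0.1, -1.2]
width: 23.9
J [0.139, 0.061, 0.036, 0.03, 0.03, 0.032, 0.033, 0.035]
t 13.22 M [-0.146   0.1581  0.0517] sd 0.022 j6 0.0496 0.035 F [-0.82 -0.28 -1.11] yaw -19.15 tcp [518.7 112.  163.8]
```

```bash
T='python3 -c "from h import *; feel(3)"'
python3 -m inch '[{"tx":0,"ty":0,"tz":0,"ax":0,"ay":0,"az":2,"jaw":0},{"tx":0,"ty":0,"tz":0,"ax":0,"ay":0,"az":2,"jaw":0},{"tx":0,"ty":0,"tz":0,"ax":0,"ay":0,"az":0,"jaw":0},{"tx":0,"ty":0,"tz":0,"ax":0,"ay":0,"az":0,"jaw":0},{"tx":0,"ty":0,"tz":0,"ax":0,"ay":0,"az":0,"jaw":0}]' >/dev/null; python3 -c "from h import *; feel(3)"
```

```text
J [0.048, 0.049, 0.049]
t 14.0 M [-0.0577  0.2196  0.0513] sd 0.012 j6 0.0486 0.0002 F [-0.76 -0.09 -0.85] yaw -23.18 tcp [518.8 112.  163.9]
```

```bash
python3 -m inch '[{"tx":0,"ty":0,"tz":0,"ax":0,"ay":0,"az":2,"jaw":0},{"tx":0,"ty":0,"tz":0,"ax":0,"ay":0,"az":2,"jaw":0},{"tx":0,"ty":0,"tz":0,"ax":0,"ay":0,"az":0,"jaw":0},{"tx":0,"ty":0,"tz":0,"ax":0,"ay":0,"az":0,"jaw":0},{"tx":0,"ty":0,"tz":0,"ax":0,"ay":0,"az":0,"jaw":0}]' >/dev/null; python3 -c "from h import *; feel(3)"
```

```text
J [0.052, 0.052, 0.052]
t 14.78 M [0.0253 0.2253 0.0572] sd 0.024 j6 0.0518 0.0001 F [-1.13  0.06 -0.99] yaw -27.19 tcp [518.8 112.  163.9]
```

```bash
python3 -m inch '[{"tx":0,"ty":0,"tz":0,"ax":0,"ay":0,"az":2,"jaw":0},{"tx":0,"ty":0,"tz":0,"ax":0,"ay":0,"az":2,"jaw":0},{"tx":0,"ty":0,"tz":0,"ax":0,"ay":0,"az":0,"jaw":0},{"tx":0,"ty":0,"tz":0,"ax":0,"ay":0,"az":0,"jaw":0}]' >/dev/null; python3 -c "from h import *; feel(3)"
```

```text
J [0.057, 0.054, 0.053]
t 15.43 M [0.1552 0.2662 0.055 ] sd 0.006 j6 0.0544 0.0018 F [-0.92  0.55 -1.5 ] yaw -31.18 tcp [518.8 112.1 163.9]
```

```bash
python3 -m inch '[{"tx":0,"ty":0,"tz":0,"ax":0,"ay":0,"az":2,"jaw":0},{"tx":0,"ty":0,"tz":0,"ax":0,"ay":0,"az":2,"jaw":0},{"tx":0,"ty":0,"tz":0,"ax":0,"ay":0,"az":0,"jaw":0},{"tx":0,"ty":0,"tz":0,"ax":0,"ay":0,"az":0,"jaw":0}]' >/dev/null; python3 -c "from h import *; feel(3)"
```

```text
J [0.058, 0.055, 0.054]
t 16.07 M [0.2477 0.2739 0.0817] sd 0.015 j6 0.0554 0.0018 F [-1.66  0.78 -1.34] yaw -35.18 tcp [518.8 112.  163.9]
```

```bash
python3 -m inch '[{"tx":0,"ty":0,"tz":0,"ax":0,"ay":0,"az":2,"jaw":0},{"tx":0,"ty":0,"tz":0,"ax":0,"ay":0,"az":2,"jaw":0},{"tx":0,"ty":0,"tz":0,"ax":0,"ay":0,"az":0,"jaw":0},{"tx":0,"ty":0,"tz":0,"ax":0,"ay":0,"az":0,"jaw":0}]' >/dev/null; python3 -c "from h import *; feel(3)"
```

```text
J [0.057, 0.053, 0.053]
t 16.73 M [0.3626 0.2174 0.04  ] sd 0.033 j6 0.0542 0.0018 F [-0.42  1.39 -1.41] yaw -39.18 tcp [518.8 112.  163.9]
```

```bash
python3 -m inch '[{"tx":0,"ty":0,"tz":0,"ax":0,"ay":0,"az":2,"jaw":0},{"tx":0,"ty":0,"tz":0,"ax":0,"ay":0,"az":1,"jaw":0},{"tx":0,"ty":0,"tz":0,"ax":0,"ay":0,"az":0,"jaw":0},{"tx":0,"ty":0,"tz":0,"ax":0,"ay":0,"az":0,"jaw":0}]' >/dev/null; python3 -c "from h import *; feel(3)"
```

```text
J [0.058, 0.057, 0.056]
t 17.38 M [0.439  0.2104 0.0409] sd 0.02 j6 0.057 0.0009 F [-0.88  1.26 -0.78] yaw -42.18 tcp [518.8 112.  163.9]
```

```bash
python3 -m inch '[{"tx":0,"ty":0,"tz":0,"ax":0,"ay":0,"az":1.5,"jaw":0},{"tx":0,"ty":0,"tz":0,"ax":0,"ay":0,"az":1.5,"jaw":0},{"tx":0,"ty":0,"tz":0,"ax":0,"ay":0,"az":0,"jaw":0},{"tx":0,"ty":0,"tz":0,"ax":0,"ay":0,"az":0,"jaw":0}]' >/dev/null; python3 -c "from h import *; feel(3)"
```

```text
J [0.06, 0.057, 0.057]
t 18.02 M [0.5421 0.169  0.0717] sd 0.03 j6 0.058 0.0013 F [-0.64  1.73 -1.55] yaw -45.19 tcp [518.8 112.  163.9]
```

```bash
python3 -m inch '[{"tx":0,"ty":0,"tz":0,"ax":0,"ay":0,"az":1.5,"jaw":0},{"tx":0,"ty":0,"tz":0,"ax":0,"ay":0,"az":1.5,"jaw":0},{"tx":0,"ty":0,"tz":0,"ax":0,"ay":0,"az":0,"jaw":0},{"tx":0,"ty":0,"tz":0,"ax":0,"ay":0,"az":0,"jaw":0}]' >/dev/null; python3 -c "from h import *; feel(3)"
```

```text
J [0.061, 0.058, 0.058]
t 18.68 M [0.6266 0.1629 0.0644] sd 0.009 j6 0.0588 0.0013 F [-0.03  2.38 -1.41] yaw -48.18 tcp [518.8 112.  163.9]
```

```bash
python3 -m inch '[{"tx":0,"ty":0,"tz":0,"ax":0,"ay":0,"az":1.5,"jaw":0},{"tx":0,"ty":0,"tz":0,"ax":0,"ay":0,"az":1.5,"jaw":0},{"tx":0,"ty":0,"tz":0,"ax":0,"ay":0,"az":0,"jaw":0},{"tx":0,"ty":0,"tz":0,"ax":0,"ay":0,"az":0,"jaw":0}]' >/dev/null; python3 -c "from h import *; feel(3)"
```

```text
J [0.073, 0.071, 0.07]
t 19.32 M [0.7286 0.1101 0.0751] sd 0.014 j6 0.0713 0.0013 F [-0.34  2.55 -1.93] yaw -51.18 tcp [518.8 112.1 163.9]
```

```bash
python3 -m inch '[{"tx":0,"ty":0,"tz":0,"ax":0,"ay":0,"az":1.5,"jaw":0},{"tx":0,"ty":0,"tz":0,"ax":0,"ay":0,"az":1.5,"jaw":0},{"tx":0,"ty":0,"tz":0,"ax":0,"ay":0,"az":0,"jaw":0},{"tx":0,"ty":0,"tz":0,"ax":0,"ay":0,"az":0,"jaw":0}]' >/dev/null; python3 -c "from h import *; feel(3)"
```

```text
J [0.084, 0.082, 0.081]
t 19.98 M [0.7462 0.058  0.064 ] sd 0.031 j6 0.0825 0.0013 F [-0.02  2.55 -0.95] yaw -54.18 tcp [518.8 112.  163.9]
```

```bash
python3 -m inch '[{"tx":0,"ty":0,"tz":0,"ax":0,"ay":0,"az":1.5,"jaw":0},{"tx":0,"ty":0,"tz":0,"ax":0,"ay":0,"az":1.5,"jaw":0},{"tx":0,"ty":0,"tz":0,"ax":0,"ay":0,"az":0,"jaw":0},{"tx":0,"ty":0,"tz":0,"ax":0,"ay":0,"az":0,"jaw":0}]' ; python3 -c "from h import *; feel(3)"
```

```text
t: 20.48
ee_pos: [518.8, 112.0, 163.9]
orientation: [-2.758, 1.503, -0.0]
ft_force: [-0.5, 2.5, -2.4]
width: 23.7
J [0.105, 0.102, 0.102]
t 20.62 M [ 0.8148 -0.0162  0.1037] sd 0.015 j6 0.1028 0.0013 F [ 0.14  2.76 -1.79] yaw -57.18 tcp [518.8 112.  163.9]
```

```bash
python3 -m inch '[{"tx":0,"ty":0,"tz":0,"ax":0,"ay":0,"az":1,"jaw":0},{"tx":0,"ty":0,"tz":0,"ax":0,"ay":0,"az":1,"jaw":0},{"tx":0,"ty":0,"tz":0,"ax":0,"ay":0,"az":0,"jaw":0},{"tx":0,"ty":0,"tz":0,"ax":0,"ay":0,"az":0,"jaw":0}]' ; python3 -c "from h import *; feel(3)"
```

```text
t: 21.12
ee_pos: [518.8, 112.0, 163.9]
orientation: [-2.732, 1.551, -0.0]
ft_force: [0.4, 2.3, -1.3]
width: 23.8
J [0.116, 0.114, 0.114]
t 21.27 M [ 0.8689 -0.0598  0.145 ] sd 0.042 j6 0.1147 0.0009 F [ 0.65  3.   -1.64] yaw -59.19 tcp [518.8 112.  163.9]
```

```bash
python3 -m inch '[{"tx":0,"ty":0,"tz":0,"ax":0,"ay":0,"az":1.5,"jaw":0},{"tx":0,"ty":0,"tz":0,"ax":0,"ay":0,"az":1.5,"jaw":0},{"tx":0,"ty":0,"tz":0,"ax":0,"ay":0,"az":0,"jaw":0},{"tx":0,"ty":0,"tz":0,"ax":0,"ay":0,"az":0,"jaw":0}]' ; python3 -c "from h import *; feel(3)"
```

```text
t: 21.78
ee_pos: [518.8, 112.0, 163.9]
orientation: [-2.69, 1.622, -0.0]
ft_force: [0.3, 2.5, -1.4]
width: 23.6
J [0.135, 0.133, 0.132]
t 21.93 M [ 0.9872 -0.1208  0.1728] sd 0.035 j6 0.1335 0.0013 F [-0.12  3.39 -1.63] yaw -62.18 tcp [518.8 112.  163.9]
```

```bash
python3 -m inch '[{"tx":0,"ty":0,"tz":0,"ax":0,"ay":0,"az":1,"jaw":0},{"tx":0,"ty":0,"tz":0,"ax":0,"ay":0,"az":1,"jaw":0},{"tx":0,"ty":0,"tz":0,"ax":0,"ay":0,"az":0,"jaw":0},{"tx":0,"ty":0,"tz":0,"ax":0,"ay":0,"az":0,"jaw":0}]' ; python3 -c "from h import *; feel(3)"
```

```text
t: 22.42
ee_pos: [518.8, 112.0, 163.9]
orientation: [-2.661, 1.669, -0.0]
ft_force: [0.8, 2.8, -0.8]
width: 24.2
J [0.148, 0.147, 0.146]
t 22.57 M [ 1.0524 -0.1825  0.1713] sd 0.042 j6 0.1472 0.0009 F [ 0.61  4.11 -1.27] yaw -64.19 tcp [518.8 112.  163.9]
```

```bash
python3 -m inch '[{"tx":0,"ty":0,"tz":0,"ax":0,"ay":0,"az":1,"jaw":0},{"tx":0,"ty":0,"tz":0,"ax":0,"ay":0,"az":1,"jaw":0},{"tx":0,"ty":0,"tz":0,"ax":0,"ay":0,"az":0,"jaw":0},{"tx":0,"ty":0,"tz":0,"ax":0,"ay":0,"az":0,"jaw":0}]' ; python3 -c "from h import *; feel(6)"
```

```text
t: 23.08
ee_pos: [518.8, 112.0, 163.9]
orientation: [-2.632, 1.715, -0.0]
ft_force: [1.1, 3.8, -1.1]
width: 23.4
J [0.162, 0.16, 0.16, 0.16, 0.16, 0.16]
t 23.38 M [ 1.1278 -0.1749  0.1577] sd 0.033 j6 0.16 0.0007 F [ 0.83  4.25 -1.49] yaw -66.19 tcp [518.8 112.  163.9]
```

The torque rose from 0.058 to 0.160 N m after contact, which is firmly seated and under 0.22. I back off a few degrees within the slot play to unload the blade, then lift out.

```bash
python3 -m inch '[{"tx":0,"ty":0,"tz":0,"ax":0,"ay":0,"az":-2,"jaw":0},{"tx":0,"ty":0,"tz":0,"ax":0,"ay":0,"az":-2,"jaw":0},{"tx":0,"ty":0,"tz":0,"ax":0,"ay":0,"az":0,"jaw":0},{"tx":0,"ty":0,"tz":0,"ax":0,"ay":0,"az":0,"jaw":0}]' ; python3 -c "from h import *; feel(4)"
```

```text
t: 23.88
ee_pos: [518.8, 112.0, 163.9]
orientation: [-2.69, 1.623, -0.0]
ft_force: [0.4, 3.7, -2.1]
width: 23.8
J [0.107, 0.111, 0.111, 0.111]
t 24.07 M [ 1.1123 -0.1994  0.1467] sd 0.026 j6 0.1102 0.0017 F [ 1.19  3.97 -1.07] yaw -62.19 tcp [518.8 112.  163.9]
```

```bash
python3 -m inch '[{"tx":0,"ty":0,"tz":0,"ax":0,"ay":0,"az":-4,"jaw":0},{"tx":0,"ty":0,"tz":0,"ax":0,"ay":0,"az":-4,"jaw":0},{"tx":0,"ty":0,"tz":0,"ax":0,"ay":0,"az":0,"jaw":0},{"tx":0,"ty":0,"tz":0,"ax":0,"ay":0,"az":0,"jaw":0}]' ; python3 -c "from h import *; feel(4)"
```

```text
t: 24.58
ee_pos: [518.8, 112.0, 163.9]
orientation: [2.796, -1.433, 0.0]
ft_force: [1.2, 4.8, -1.3]
width: 23.6
J [0.044, 0.047, 0.045, 0.043]
t 24.77 M [ 0.9668 -0.2209  0.04  ] sd 0.029 j6 0.0446 0.0014 F [ 0.85  3.36 -0.78] yaw -54.23 tcp [518.8 112.  163.9]
```

```bash
python3 -m inch '[{"tx":0,"ty":0,"tz":0,"ax":0,"ay":0,"az":-3.5,"jaw":0},{"tx":0,"ty":0,"tz":0,"ax":0,"ay":0,"az":0,"jaw":0},{"tx":0,"ty":0,"tz":0,"ax":0,"ay":0,"az":0,"jaw":0}]' >/dev/null; python3 -c "from h import *; feel(3)"
```

```text
J [0.022, 0.025, 0.023]
t 25.3 M [ 0.7873 -0.1838  0.0316] sd 0.015 j6 0.0233 0.0009 F [ 0.67  3.3  -1.01] yaw -50.73 tcp [518.7 112.  163.9]
```

```bash
python3 -m inch '[{"tx":0,"ty":0,"tz":-0.3,"ax":0,"ay":0,"az":0,"jaw":0},{"tx":0,"ty":0,"tz":-0.5,"ax":0,"ay":0,"az":0,"jaw":0},{"tx":0,"ty":0,"tz":-2,"ax":0,"ay":0,"az":0,"jaw":0},{"tx":0,"ty":0,"tz":-2,"ax":0,"ay":0,"az":0,"jaw":0},{"tx":0,"ty":0,"tz":-2,"ax":0,"ay":0,"az":0,"jaw":0},{"tx":0,"ty":0,"tz":0,"ax":0,"ay":0,"az":0,"jaw":0},{"tx":0,"ty":0,"tz":0,"ax":0,"ay":0,"az":0,"jaw":0}]'
python3 - <<'E'
from h import *
feel(3)
im,d,c=grab('wrist','w9.png')
cv2.imwrite('pics/crop9.png',cv2.resize(im[115:235,180:330,::-1],None,fx=5,fy=5,interpolation=cv2.INTER_CUBIC))
E
```

```text
t: 26.18
ee_pos: [518.1, 111.7, 231.3]
orientation: [2.838, -1.344, -0.001]
ft_force: [-0.5, -0.0, -1.3]
width: 24.0
J [0.001, 0.0, 0.0]
t 26.32 M [-0.0449 -0.0062  0.0062] sd 0.022 j6 0.0005 0.0002 F [ 0.04  0.53 -1.14] yaw -50.69 tcp [518.1 111.8 230.9]
```

View pics/crop9.png

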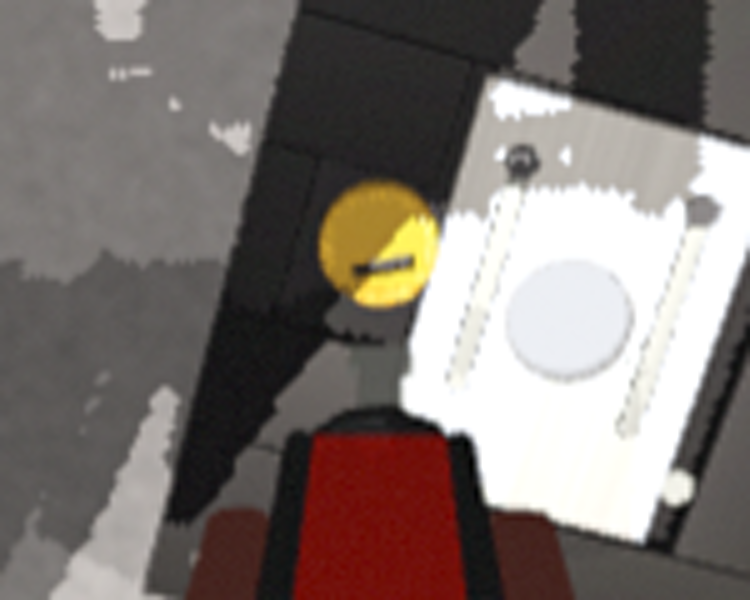

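The slot now points toward the insert at about -42° yaw, about 59° from its start, and the insert lies against the pin at (678,487). The blade is clear of everything. I'll carry it back to the rack, high over the yellow driver and at the original pickup yaw.

```bash
python3 -m inch '[{"tx":0,"ty":0,"tz":-3,"ax":0,"ay":0,"az":0,"jaw":0},{"tx":0,"ty":0,"tz":-3,"ax":0,"ay":0,"az":-10,"jaw":0},{"tx":0,"ty":0,"tz":0,"ax":0,"ay":0,"az":-10,"jaw":0},{"tx":0,"ty":0,"tz":0,"ax":0,"ay":0,"az":-10,"jaw":0},{"tx":0,"ty":0,"tz":0,"ax":0,"ay":0,"az":-10,"jaw":0},{"tx":0,"ty":0,"tz":0,"ax":0,"ay":0,"az":-10,"jaw":0},{"tx":0,"ty":0,"tz":0,"ax":0,"ay":0,"az":-10,"jaw":0},{"tx":0,"ty":0,"tz":0,"ax":0,"ay":0,"az":-10,"jaw":0},{"tx":0,"ty":0,"tz":0,"ax":0,"ay":0,"az":-10,"jaw":0},{"tx":0,"ty":0,"tz":0,"ax":0,"ay":0,"az":0,"jaw":0}]'; python3 -c "from h import *; delta([541.7,-312.5,291])"
```

```text
t: 27.62
ee_pos: [518.5, 112.0, 291.4]
orientation: [-3.04, -0.792, 0.002]
ft_force: [0.2, 0.0, -1.6]
width: 23.8
t 27.62 tcp [518.5 112.  291.4] jaw yaw deg 29.22 z [-1.e-03 -2.e-04 -1.e+00] shift cm [-18.7   38.18   0.04] q [0.19, 0.21, 1.77, -0.0, 1.17, -0.32] w 23.8 F [ 0.2  0.  -1.6] M [-0.057 -0.112 -0.013]
```

```bash
python3 -m inch '[{"tx":-1.87,"ty":3.82,"tz":0,"ax":0,"ay":0,"az":0,"jaw":0},{"tx":-1.87,"ty":3.82,"tz":0,"ax":0,"ay":0,"az":0,"jaw":0},{"tx":-1.87,"ty":3.82,"tz":0,"ax":0,"ay":0,"az":0,"jaw":0},{"tx":-1.87,"ty":3.82,"tz":0,"ax":0,"ay":0,"az":0,"jaw":0},{"tx":-1.87,"ty":3.82,"tz":0,"ax":0,"ay":0,"az":0,"jaw":0},{"tx":-1.87,"ty":3.82,"tz":0,"ax":0,"ay":0,"az":0,"jaw":0},{"tx":-1.87,"ty":3.82,"tz":0,"ax":0,"ay":0,"az":0,"jaw":0},{"tx":-1.87,"ty":3.82,"tz":0,"ax":0,"ay":0,"az":0,"jaw":0},{"tx":-1.87,"ty":3.82,"tz":0,"ax":0,"ay":0,"az":0,"jaw":0},{"tx":-1.87,"ty":3.82,"tz":0,"ax":0,"ay":0,"az":0,"jaw":0},{"tx":0,"ty":0,"tz":0,"ax":0,"ay":0,"az":0,"jaw":0},{"tx":0,"ty":0,"tz":0,"ax":0,"ay":0,"az":0,"jaw":0}]'; python3 -c "from h import *; delta([541.7,-312.5,291])"
```

```text
t: 29.12
ee_pos: [542.4, -312.2, 291.3]
orientation: [-3.039, -0.791, 0.001]
ft_force: [0.2, 0.3, -1.7]
width: 23.6
t 29.12 tcp [ 542.4 -312.2  291.3] jaw yaw deg 29.16 z [-0.001  0.001 -1.   ] shift cm [-0.07 -0.    0.03] q [-0.54, 0.36, 1.56, 0.0, 1.22, -1.05] w 23.6 F [ 0.2  0.3 -1.7] M [-0.027 -0.159 -0.031]
```

Shift -0.7 mm in x, lower to the height of picture w5, and compare.

```bash
python3 -m inch '[{"tx":-0.06,"ty":0,"tz":3,"ax":0,"ay":0,"az":0,"jaw":0},{"tx":0,"ty":0,"tz":3,"ax":0,"ay":0,"az":0,"jaw":0},{"tx":0,"ty":0,"tz":3.2,"ax":0,"ay":0,"az":0,"jaw":0},{"tx":0,"ty":0,"tz":0,"ax":0,"ay":0,"az":0,"jaw":0},{"tx":0,"ty":0,"tz":0,"ax":0,"ay":0,"az":0,"jaw":0}]'
python3 - <<'E'
from h import *
delta([541.7,-312.5,110])
o=get_obs(); Rt=R(o['orientation'])
im,d,c=grab('wrist','w10.png'); print(proj(o['ee_pos']+Rt@[0,0,102],c),proj([541,-313,78],c))
cv2.imwrite('pics/crop10.png',cv2.resize(im[130:210,205:305,::-1],None,fx=7,fy=7,interpolation=cv2.INTER_CUBIC))
E
```

```text
t: 29.75
ee_pos: [542.9, -312.5, 201.1]
orientation: [3.038, 0.795, 0.001]
ft_force: [0.1, 0.5, -1.6]
width: 23.9
t 29.75 tcp [ 542.9 -312.5  201.1] jaw yaw deg 29.33 z [ 1.1e-03 -6.0e-04 -1.0e+00] shift cm [-0.11 -0.07  9.11] q [-0.54, 0.45, 1.64, 0.0, 1.05, -1.05] w 23.9 F [ 0.1  0.5 -1.6] M [-0.035 -0.149  0.014]
[[254.60073674 184.31894304]] [[252.69339752 177.80717847]]
```

View pics/crop10.png

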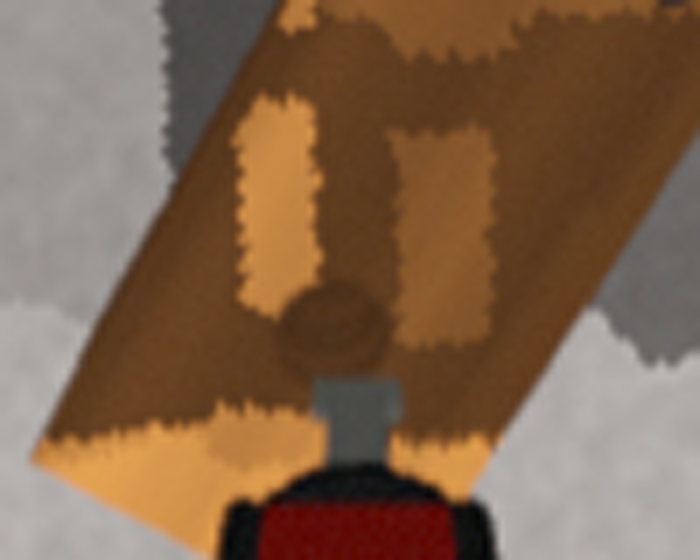

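The tip is at about (255.5,184.1) and the hole mouth centre is at about (252.1,177.1). I'll work out the offset.

Run:
```python
from h import *
o=get_obs(); Rt=R(o['orientation']); c=viewer.get_calibration('wrist'); delta([541.7,-312.5,110])
h=at_z([(252.1,177.1)],c,78)[0]; t=at_z([(255.5,184.1)],c,o['ee_pos'][2]-102)[0]+Rt@[0,1.25,0]
print(h,t,Rt.T@(h-t))
```

```text
t 29.8 tcp [ 543.2 -312.9  201.6] jaw yaw deg 29.32 z [ 0.0021 -0.0012 -1.    ] shift cm [-0.12 -0.12  9.16] q [-0.54, 0.45, 1.64, 0.0, 1.05, -1.05] w 24.0 F [ 0.7 -0.6 -0.7] M [-0.035 -0.072  0.021]
[ 540.49813922 -313.16512202   78.        ] [ 544.64118946 -313.44166567   99.56271197] [-3.50289428 -2.31407951 21.5538084 ]
```

```bash
python3 -m inch '[{"tx":-0.28,"ty":-0.18,"tz":0,"ax":0,"ay":0,"az":0,"jaw":0},{"tx":0,"ty":0,"tz":1.2,"ax":0,"ay":0,"az":0,"jaw":0},{"tx":0,"ty":0,"tz":1,"ax":0,"ay":0,"az":0,"jaw":0},{"tx":0,"ty":0,"tz":1,"ax":0,"ay":0,"az":0,"jaw":0},{"tx":0,"ty":0,"tz":0,"ax":0,"ay":0,"az":0,"jaw":0},{"tx":0,"ty":0,"tz":0,"ax":0,"ay":0,"az":0,"jaw":0}]'; python3 -c "from h import *; delta([541.7,-312.5,110])"
```

```text
t: 30.55
ee_pos: [539.0, -312.8, 167.8]
orientation: [-3.039, -0.795, 0.0]
ft_force: [-0.3, -0.1, -2.4]
width: 23.5
t 30.55 tcp [ 539.  -312.8  167.8] jaw yaw deg 29.31 z [-1.e-04  0.e+00 -1.e+00] shift cm [0.25 0.11 5.78] q [-0.54, 0.48, 1.67, -0.0, 0.98, -1.06] w 23.5 F [-0.3 -0.1 -2.4] M [ 0.008 -0.152  0.008]
```

```bash
python3 -m inch '[{"tx":0.13,"ty":0.05,"tz":1,"ax":0,"ay":0,"az":0,"jaw":0},{"tx":0,"ty":0,"tz":1.2,"ax":0,"ay":0,"az":0,"jaw":0},{"tx":0,"ty":0,"tz":1.2,"ax":0,"ay":0,"az":0,"jaw":0},{"tx":0,"ty":0,"tz":1.2,"ax":0,"ay":0,"az":0,"jaw":0},{"tx":0,"ty":0,"tz":0.8,"ax":0,"ay":0,"az":0,"jaw":0},{"tx":0,"ty":0,"tz":0,"ax":0,"ay":0,"az":0,"jaw":0},{"tx":0,"ty":0,"tz":0,"ax":0,"ay":0,"az":0,"jaw":0}]'; python3 -c "from h import *; feel(3)"
```

```text
t: 31.42
ee_pos: [540.5, -312.7, 114.2]
orientation: [3.039, 0.795, 0.001]
ft_force: [-0.6, 0.2, -0.7]
width: 23.5
J [-0.0, -0.0, -0.0]
t 31.57 M [-0.0256 -0.0919 -0.0093] sd 0.018 j6 -0.0001 0.0 F [ 0.38 -0.15 -1.39] yaw 29.31 tcp [ 540.5 -312.7  114.4]
```

```bash
python3 -m inch '[{"tx":0,"ty":0,"tz":0.2,"ax":0,"ay":0,"az":0,"jaw":0},{"tx":0,"ty":0,"tz":0.15,"ax":0,"ay":0,"az":0,"jaw":0},{"tx":0,"ty":0,"tz":0.05,"ax":0,"ay":0,"az":0,"jaw":0},{"tx":0,"ty":0,"tz":0,"ax":0,"ay":0,"az":0,"jaw":0},{"tx":0,"ty":0,"tz":0,"ax":0,"ay":0,"az":0,"jaw":0}]'; python3 -c "from h import *; feel(3)"
```

```text
t: 32.2
ee_pos: [540.3, -312.5, 109.9]
orientation: [-3.039, -0.795, -0.0]
ft_force: [-0.0, 0.2, -0.0]
width: 23.4
J [0.001, 0.001, 0.001]
t 32.35 M [ 0.0181 -0.0479 -0.0253] sd 0.026 j6 0.0014 0.0001 F [-0.39  0.29 -0.39] yaw 29.31 tcp [ 540.3 -312.5  109.9]
```

The weight has transferred to the rack, so I open and retreat.

```bash
python3 -m inch '[{"tx":0,"ty":0,"tz":0,"ax":0,"ay":0,"az":0,"jaw":0.7},{"tx":0,"ty":0,"tz":0,"ax":0,"ay":0,"az":0,"jaw":0.7},{"tx":0,"ty":0,"tz":0,"ax":0,"ay":0,"az":0,"jaw":0.7},{"tx":0,"ty":0,"tz":0,"ax":0,"ay":0,"az":0,"jaw":0.7},{"tx":0,"ty":0,"tz":0,"ax":0,"ay":0,"az":0,"jaw":0.7},{"tx":0,"ty":0,"tz":-1,"ax":0,"ay":0,"az":0,"jaw":0.7},{"tx":0,"ty":0,"tz":-2,"ax":0,"ay":0,"az":0,"jaw":0.7},{"tx":0,"ty":0,"tz":-4,"ax":0,"ay":0,"az":0,"jaw":0.7},{"tx":0,"ty":0,"tz":-4,"ax":0,"ay":0,"az":0,"jaw":0.7},{"tx":0,"ty":0,"tz":-4,"ax":0,"ay":0,"az":0,"jaw":0.7},{"tx":0,"ty":0,"tz":0,"ax":0,"ay":0,"az":0,"jaw":0.7}]'
python3 - <<'E'
from h import *
im,d,c=grab('wrist','w11.png')
b=im.astype(int); v,u=np.nonzero((b[:,:,0]>70)&(b[:,:,1]<45)&(b[:,:,2]<50)&(d>0)); P=at_depth(np.c_[u,v],c,d); P=P[(np.hypot(P[:,0]-541,P[:,1]+313)<35)&(P[:,2]>80)]
print(len(P),P[:,2].max(),P.mean(0)); T=P[P[:,2]>147]; print(T.mean(0),cv2.minAreaRect(T[:,:2].astype(np.float32)))
s,_,_=grab('scene'); 
a=im[60:260,130:380,::-1]; b2=cv2.resize(s[150:280,60:310,::-1],(500,260)); 
cv2.imwrite('pics/fin.png',np.vstack([cv2.resize(a,(500,400)),b2])[:600])
E
```

```text
t: 33.72
ee_pos: [542.2, -313.7, 265.4]
orientation: [3.033, 0.793, 0.009]
ft_force: [1.2, -0.2, -0.6]
width: 61.2
467 154.11260324425155 [ 538.03295746 -306.5145278   138.36378818]
[ 539.80160807 -309.56918455  150.07420482] ((540.6821899414062, -311.1880187988281), (22.461505889892578, 21.92015838623047), 29.29745864868164)
```

View pics/fin.png

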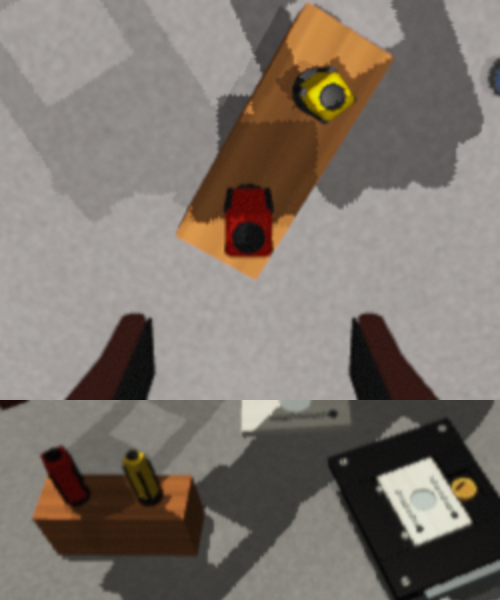

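The red driver stands upright in its hole, its top at 154 mm like the yellow one's. The insert lies against both pins and the gripper is clear, so I hand in.

```bash
python3 -c "
from workcell import ctrl
print(ctrl.close_job())"
```

```text
the job is handed in; nothing more can be done
None
```

I seated the insert with the cam, put the red screwdriver back upright in its hole in the rack, and handed the job in at about 34 s of the 61 s allowed. No verdict was reported.

- **Seating:** I turned the cam clockwise, about 59° measured from the slot in the pictures. The torque ran at about 0.055 N m while free, then climbed steadily to 0.160 N m on the last joint. The wrist sensor read 0.158 there, and a noisy 0.17 just before. I backed the blade off within the slot's play, so the cam should not have turned back, and lifted it out.
- **Last checks:** The driver's top measured 154 mm above the bench, with its axis at about (540.7, -311.2), within about 3 mm of my estimate of the hole. The yellow driver is still in its hole. In the pictures the insert lies against the pins, but I did not measure a gap; the seating rests mainly on the torque.
- **Disagreements:** The first move was refused because its rows left out some keys. Over the rack, the picture and the arm's pose reading disagreed by 2–3 mm, because the arm had not quite settled. I placed the driver between the two, and it went in without side force.

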